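# Pack the sovereign holders with the slotted spatula and zero the viewing timer

## Robot

A 6-joint arm with a two-finger parallel gripper is mounted at the origin on the work surface. World frame = base frame: x ahead of the robot, y to its left, z up, the work surface at z = 0. Lengths are in m, angles in rad, forces in N, time in s.
With the tool pointing down it reaches from about 0.325 to 0.85 m from the base axis. Payload 4.4 kg.
Tool frame: the origin (TCP) lies at the very end of the fingers, on their centre line; the grasp point (between the pads) lies 19 mm behind it; z points along the fingers, y is the line along which they close (so a half turn about z gives the same grasp; the last joint's range is limited). The gripper opens to 94 mm and grips with 3 to 60 N. Pads are 16 mm wide; open, the fingers measure 119 mm over their backs; the gripper's body (75 mm by 177 mm) begins 78 mm behind the grasp point.
Start: joints at [1.024, 0.207, 1.542, -0, 1.393, -0.15], TCP at [0.222, 0.53, 0.205] pointing down, gripper open.
Joint ranges: [-2.73, 2.73], [-0.86, 2.22], [0.23, 2.46], [-1.11, 4.25], [0.08, 2.63], [-2.82, 2.82]. Speed limits (rad/s): [2.79, 2.79, 3.14, 3.14, 3.14, 3.14].

## Interface

Orientations are given as a 3x3 rotation matrix whose columns are the frame's x, y, z axes.
In Python, from station import env, read_camera gives the robot as it stands. Calls block until the motion is done:
- env.goto(position, orientation): joint-space move of the TCP to a pose.
- env.move_straight(position, v=0.15, frame=None): straight line of the TCP; frame=None keeps the orientation; v is the mean speed in m/s.
- env.movej(angles): joint-space move.
- env.move_gripper(opening, squeeze=None): finger opening in m; squeeze is the grip in N (None keeps the last); returns when the fingers have stopped.
- env.pause(seconds).
- env.inverse_kinematics(position, orientation): joint angles nearest the present ones, or None.
- read_camera(name): name is "scene" or "top"; returns a dict with "image" (420x560x3 uint8, blue, green, red), "z_map" (420x560 float32, m along the optical axis (not along the pixel's ray), 0 where there is no reading), "fx", "fy", "cx", "cy" (pixels), "position" and "orientation" of the camera in the world. Camera axes: x right, y up, looking along -z (the intrinsics and any distortion apply to the point x, -y, -z); pixel columns grow to the right and rows downward; lengths in m; the calibration is good to about 2 mm. A picture is of the moment at which its call begins.
A pose or a line that the arm cannot do raises env.MotionError and nothing moves.
- env.finish_job(): hands the job in; it is judged then, once.
Readings, each from a call of its own:
- env.read_time(): time.
- env.read_q(): joint angles.
- env.read_qvel(): joint speeds.
- env.read_tau(): joint torques, N m.
- env.read_ee_pos(): TCP position.
- env.read_ee_rot(): TCP orientation.
- env.read_force(): force on the tool from outside, world axes, zero at the start.
- env.read_torque(): the same for the moment, N m.
- env.read_grip_width(): finger opening in m.
- env.read_grasp_force(): force on a finger pad.
Only numpy, scipy, OpenCV 4.12 (cv2) and the standard library are available. Lean on these libraries where they do the work, as an engineer would, in place of code of your own. Each camera call takes 0.05 s, during which the arm holds its last target. There are 200 camera calls.

## Task

The viewing is over: using the slotted spatula, slide it under each acrylic coin holder on the dark ribbed steel shelf and carry them all over to the green ribbed packing tray, so that each lies flat on the brass ribs, side by side, inside the tray and not sticking out of its open front; keep them level and never touch them with the fingers. When all are packed, turn the knob of the viewing timer anticlockwise back to its zero stop. Leave the spatula lying flat along its cork pad and everything else where it was.

Things in the scene. Friction and masses are not known exactly. Their poses are not given: they have to be found in the camera images.
- shelf: dark steel ribbed shelf with steel ribs, 152 x 328 mm, where the holders start. Fixed; 6 mm base plate with nine ribs along own x: 6 wide, 14 tall, 140 long, tops at z 20 mm, at own y = -144, -108 .. 144 mm (pitch 36, clear gaps 30). Open front at own -x, towards the robot; 30 mm high walls at both sides (inner faces y = +-158) and back (x = +70). Origin: centre of its underside.
- tray: green packing tray with brass ribs, 152 x 372 mm; it and the shelf may swap sides. Fixed; 6 mm base plate with nine ribs along own x: 6 wide, 14 tall, 140 long, tops at z 20 mm, at own y = -144, -108 .. 144 mm (pitch 36, clear gaps 30). Open front at own -x, towards the robot; 32 mm high walls at both sides (inner faces y = +-180) and back (x = +70). Origin: centre of its underside.
- pad: cork pad, fixed on the table, 190 x 90 x 4 mm, long side along its own x. Origin: centre of its underside. The spatula starts lying along it, and must lie there again at the end.
- lifter: the slotted spatula, 190 g. Two steel blades 3 mm thick, 20 wide, centred at own y = +-18 mm (16 mm slot, 56 overall), from x = -24 to +76, undersides at z = 0: with the slot astride a rib they fit the gaps with 5 mm to spare each side. Origin: under the blades at the risers' front faces; +x points to the tips. Rests steadily on its blades.
- lifter_bridge (a point): middle of the spatula's bridge, at its own x = -5, z = 39 mm. A riser stands on each blade at x = -4 to 0; the bridge (z 33 to 45 mm) joins them and passes clear over ribs. An item on the blades lies ahead of the risers (x > 0).
- lifter_grip (a point): grip point on the spatula's dark wooden handle, at its own x = -40, y = 0, z = 44 mm. The handle runs x = -95 to -10, is 20 mm wide in y, z 33 to 55 mm; grasp its width from above, fingers closing along the spatula's y.
- holder0: clear acrylic coin holder, a flat square 72 x 72 x 7 mm, about 90 g, with four gold sovereigns in a two by two pattern inside (looks pale); lies flat across the ribs. Origin: centre of its underside. May be absent.
- holder1: clear acrylic coin holder, a flat square 72 x 72 x 7 mm, about 90 g, with four gold sovereigns in a two by two pattern inside (looks pale); lies flat across the ribs. Origin: centre of its underside. May be absent.
- holder2: clear acrylic coin holder, a flat square 72 x 72 x 7 mm, about 90 g, with four gold sovereigns in a two by two pattern inside (looks pale); lies flat across the ribs. Origin: centre of its underside. May be absent.
- timer (a joint): angle of the viewing timer's knob, rad: 0 at the zero stop, growing as it is turned clockwise seen from above (up to 4.0). It stays where it is left (friction 0.03 N m).
- timer_base: white housing of the viewing timer, fixed on the table. Origin: centre of its underside; its own x is the direction of the knob's bar grip when the knob stands at zero.
- timer_grip (a point): point on the axis of the timer's black knob, at the height at which to grip its bar from above. It lies 37 mm above the table; the bar is 42 mm long, 14 mm thick, its top 44 mm above the table, on a disc of 44 mm diameter whose top is 14 mm above the table. A white line on the bar marks the pointer end (own -x of the knob).
- tankard: pewter tankard, 84 mm wide, 115 mm tall; leave alone. Origin: centre of its underside.
- frame: small standing gilt picture frame, 90 mm wide, 110 mm tall; leave alone. Origin: underside, centre.
- opera_glasses: pair of mother-of-pearl opera glasses standing on end, 98 mm wide, 75 mm tall; leave alone. Origin: centre of its underside.
- coin_tube: clear upright coin tube, 28 mm across, 60 mm tall; leave alone. Origin: centre of its underside.
- loupe: black loupe, 38 mm across, 22 mm tall; leave alone. Origin: centre of its underside.
- key: flat brass deposit-box key, 60 mm long, 5 mm thick; leave alone. Origin: under the centre of its round bow.
Things that resemble listed ones, but are neither listed nor needed, are in the scene too. Leave any pink or red look-alike of the timer_base alone.

How it is judged:
On the way, in this order (a step that is already met when the one before it is completed fails the run):
1. all the holders present lie flat on the ribs inside the packing tray, clear of the spatula (x of holder0 in the frame of tray between -0.037 and 0.037 m and y of holder0 in the frame of tray between -0.16 and 0.16 m and z of holder0 in the frame of tray between 0.016 and 0.0245 m and angle between each of holder0, holder1, holder2's own z axis and vertical below 0.06 rad and linear speed of each of holder0, holder1, holder2 below 0.03 m/s and x of holder1 in the frame of tray between -0.037 and 0.037 m and y of holder1 in the frame of tray between -0.16 and 0.16 m and z of holder1 in the frame of tray between 0.016 and 0.0245 m and x of holder2 in the frame of tray between -0.037 and 0.037 m and y of holder2 in the frame of tray between -0.16 and 0.16 m and z of holder2 in the frame of tray between 0.016 and 0.0245 m and contact force between lifter and holder0 below 0.02 N and contact force between lifter and holder1 below 0.02 N and contact force between lifter and holder2 below 0.02 N), for 0.2 s.
2. the timer's knob is turned back to its zero stop (value of joint timer below 0.07 rad), for 0.2 s.
At the end, for the whole second after the job is handed in: Each holder present lies flat at rest on the tray's ribs (underside at own z 16-24.5 mm, centre within 37 mm of the middle in tray x, 160 mm in y); knob below 0.07 rad; spatula flat at rest on its pad (origin within 35 mm along, 30 mm across; in line within 0.3 rad) (x of holder0 in the frame of tray between -0.037 and 0.037 m and y of holder0 in the frame of tray between -0.16 and 0.16 m and z of holder0 in the frame of tray between 0.016 and 0.0245 m and angle between each of holder0, holder1, holder2's own z axis and vertical below 0.06 rad and linear speed of each of holder0, holder1, holder2, lifter below 0.03 m/s and x of holder1 in the frame of tray between -0.037 and 0.037 m and y of holder1 in the frame of tray between -0.16 and 0.16 m and z of holder1 in the frame of tray between 0.016 and 0.0245 m and x of holder2 in the frame of tray between -0.037 and 0.037 m and y of holder2 in the frame of tray between -0.16 and 0.16 m and z of holder2 in the frame of tray between 0.016 and 0.0245 m and value of joint timer below 0.07 rad and x of lifter in the frame of pad between -0.035 and 0.035 m and y of lifter in the frame of pad between -0.03 and 0.03 m and z of lifter in the frame of pad between 0 and 0.01 m and angle between the x axis of lifter and the x axis of pad, either way round below 0.3 rad and angle between lifter's own z axis and vertical below 0.08 rad); the robot touches nothing.
It fails at once if a finger touches a coin holder (contact force between the fingers and holder0 above 1 N or contact force between the fingers and holder1 above 1 N or contact force between the fingers and holder2 above 1 N).
It fails at once if a coin holder is tipped by more than 0.4 rad (angle between any of holder0, holder1, holder2's own z axis and vertical above 0.4 rad).
It fails at once if a bystander is moved by more than 25 mm (distance of any of tankard, frame, opera_glasses, coin_tube, loupe, key from where it was at the start of the episode above 0.025 m).
Of holder0, holder1, holder2 only 2 to 3 are there at a start; the rules pass over those that are not, and their reading is None.
At some moment in a run one of holder0, holder1, holder2, lifter may be knocked a few centimetres aside while the robot is not near it.
It also fails if it takes over 210 s, if anything falls off the work surface, if the arm or the gripper's body presses on something with over 40 N, if the wrist force passes 120 N, or if a joint passes its speed limit or range.

## Working session

There is one attempt and no reset: what is moved stays moved. The work goes in short steps, each a Python script; the robot and the scene stay as the last script left them, time stands still between calls to the robot, and variables do not carry over. Pictures are saved under pics/ and viewed, at most 14 in all, crops included, and the job is handed in when it is done.

```bash
ls; mkdir -p pics
cat > h.py <<'E'
import numpy as np, cv2
from station import env, read_camera
def pix2w(c,u,v,z=None):
    "pixel -> world; z given: intersect plane; else z_map"
    d=np.array([(u-c['cx'])/c['fx'],-(v-c['cy'])/c['fy'],-1.0]); R=np.array(c['orientation']); p=np.array(c['position'])
    if z is None: return p+R@(d*c['z_map'][int(round(v)),int(round(u))])
    w=R@d; return p+w*(z-p[2])/w[2]
def cloud(c):
    v,u=np.mgrid[:420,:560]; zz=c['z_map']
    d=np.stack([(u-c['cx'])/c['fx']*zz,-(v-c['cy'])/c['fy']*zz,-zz],-1)
    return d@np.array(c['orientation']).T+np.array(c['position'])
E
python3 - <<'E'
from h import *
for n in("top","scene"):
    c=read_camera(n); cv2.imwrite(f"pics/{n}0.png",cv2.resize(c['image'],(800,600),interpolation=cv2.INTER_CUBIC))
    print(n,{k:v for k,v in c.items() if k not in('image','z_map')})
print(env.read_time())
E
```

```text
pics
top {'fx': 422.436372778053, 'fy': 422.436372778053, 'cx': 280.2430217659198, 'cy': 212.44413675536927, 'position': array([0.4963837 , 0.00488867, 1.44067539]), 'orientation': array([[ 5.98607056e-03,  9.95064118e-01, -9.90533569e-02],
       [-9.99981927e-01,  6.01201974e-03, -3.65182041e-05],
       [ 5.59172782e-04,  9.90517853e-02,  9.95082123e-01]])}
scene {'fx': 419.8438645299541, 'fy': 419.8438645299541, 'cx': 281.2940695289931, 'cy': 212.8942846839829, 'position': array([ 1.29049888, -0.11048142,  0.91847947]), 'orientation': array([[ 0.14184365, -0.77982021,  0.60972192],
       [ 0.98988692,  0.11045666, -0.08901244],
       [ 0.00206585,  0.6161816 ,  0.7876014 ]])}
0.1
```

View pics/top0.png

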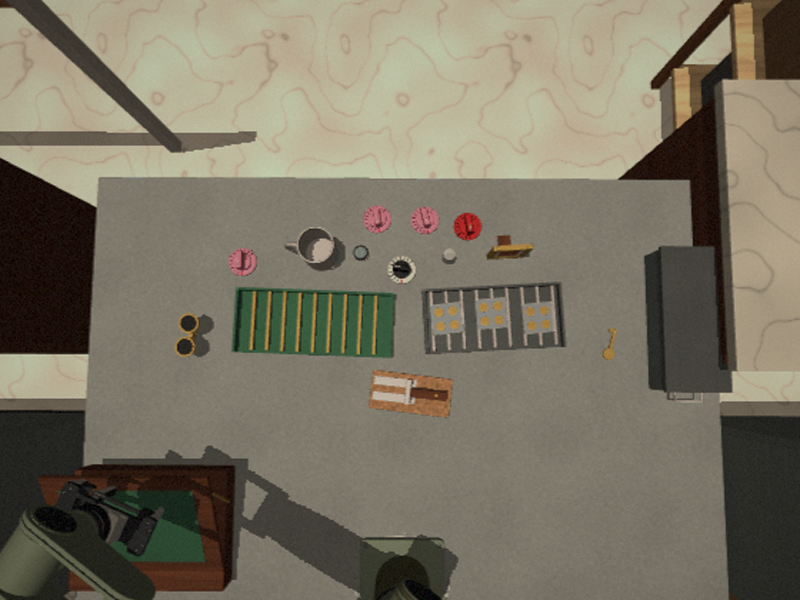

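View pics/scene0.png

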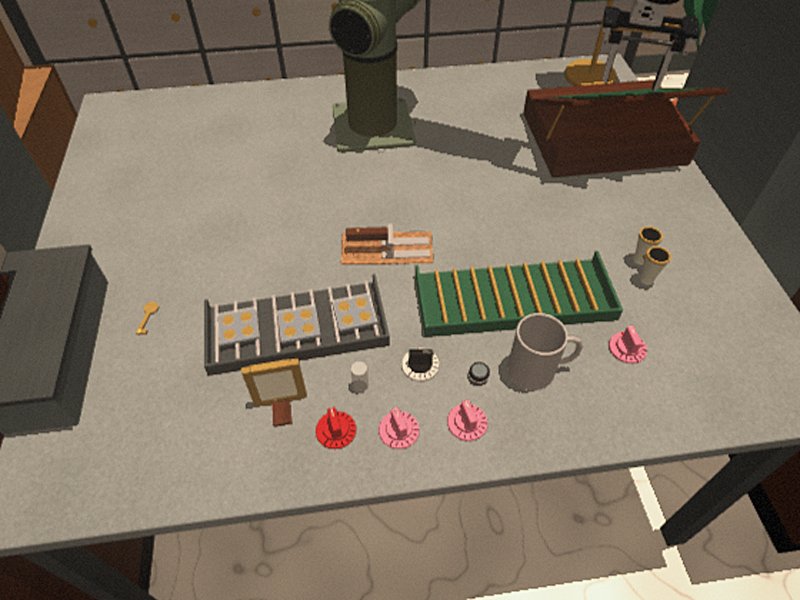

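Top view (800x600): three holders on the shelf at (448,317), (492,313) and (540,317). The spatula lies on the pad at (410,393), with its tips to the left. The tray is at (315,322). 

Timer candidates: white housing (402,269), pinks (242,262), (378,219), (425,219), and red (467,226). I choose the white one at (402,269) and will check it in a close crop. For the lifter, the only candidate is (410,393).

Run:
```python
from h import *
c=read_camera("top"); im=c['image']
cr=im[170:300,255:405]; cv2.imwrite("pics/topA.png",cv2.resize(cr,None,fx=4.6,fy=4.6,interpolation=cv2.INTER_CUBIC))
P=cloud(c)
s=read_camera("scene")
np.savez('c0.npz',P=P,Ps=cloud(s),im=im,ims=s['image'])
# wall points: heights 24..40mm for shelf and tray, both cameras
for Q in (P,cloud(s)):
  for lo,hi in((-0.36,-0.03),(0.0,0.45)):
    m=(Q[...,2]>.025)&(Q[...,2]<.036)&(Q[...,0]>.44)&(Q[...,0]<.67)&(Q[...,1]>lo)&(Q[...,1]<hi)
    q=Q[m]; print(len(q),q.min(0),q.max(0)); r=cv2.minAreaRect((q[:,:2]*1000).astype(np.float32)); print(r)
```

```text
1179 [ 0.52150756 -0.35623864  0.02503189] [ 0.66987199 -0.047704    0.03578365]
((604.935302734375, -202.12179565429688), (147.89137268066406, 304.8621826171875), 3.6657419204711914)
365 [0.51110707 0.02242248 0.02503483] [0.6699645  0.39796514 0.0359813 ]
((594.0848999023438, 209.98086547851562), (373.3794860839844, 151.72958374023438), 87.77639770507812)
1969 [ 0.51993779 -0.35341099  0.02500757] [ 0.66995324 -0.04353328  0.03529036]
((603.3390502929688, -199.4896697998047), (149.85987854003906, 305.1110534667969), 3.2551777362823486)
579 [0.5089472  0.0242986  0.02501045] [0.66990145 0.40078361 0.03591825]
((592.9112548828125, 212.61056518554688), (373.48004150390625, 154.9107208251953), 87.96192932128906)
```

View pics/topA.png

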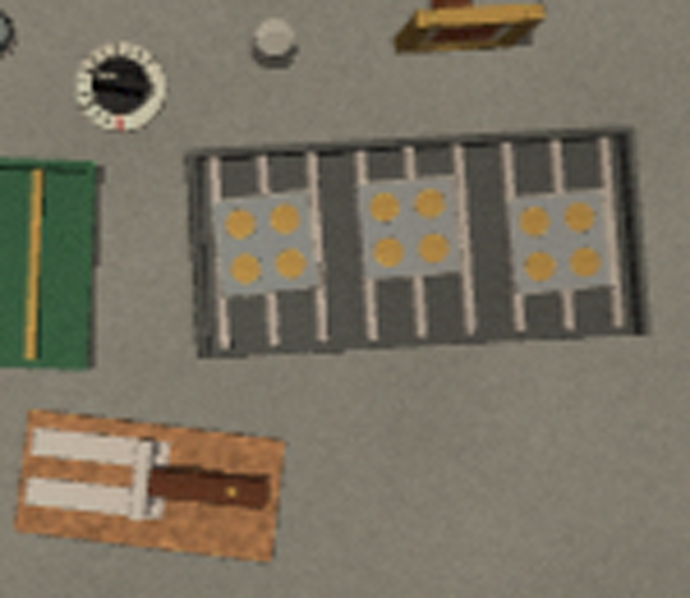

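The crop confirms the white timer (dial at crop (120,85), red mark at (120,124), pointer line near (100,72)). The three holders sit astride ribs 2, 5 and 8. Next I fit the poses numerically.

```bash
cat > fit.py <<'E'
from h import *
from scipy.optimize import minimize
def W(c,mask,z):
    v,u=np.nonzero(mask); d=np.stack([(u-c['cx'])/c['fx'],-(v-c['cy'])/c['fy'],-np.ones(len(u))],-1)@np.array(c['orientation']).T
    p=np.array(c['position']); return (p+d*((z-p[2])/d[:,2])[:,None])[:,:2]
def box(P,x0,x1,y0,y1): return (P[...,0]>x0)&(P[...,0]<x1)&(P[...,1]>y0)&(P[...,1]<y1)
def ribfit(q,c0,th0):
    "fit (offset y, yaw) of ribs pitch 36mm; yaw about c0"
    def f(p):
        y=-np.sin(p[1])*(q[:,0]-c0[0])+np.cos(p[1])*(q[:,1]-c0[1])-p[0]
        r=(y+.018)%.036-.018; return np.minimum(np.abs(r),.008).sum()
    best=min((minimize(f,[y,t],method='Nelder-Mead',options=dict(initial_simplex=[[y,t],[y+.003,t],[y,t+.02]])) for y in np.arange(-.015,.016,.006) for t in (th0-.03,th0,th0+.03)),key=lambda r:r.fun)
    return best.x,best.fun/len(q)
E
python3 - <<'E'
from fit import *
for n in("top","scene"):
    c=read_camera(n); P=cloud(c); im=c['image'].astype(int); B,G,R=im[...,0],im[...,1],im[...,2]
    hsv=cv2.cvtColor(c['image'],cv2.COLOR_BGR2HSV)
    print("==",n)
    # tray ribs : brass
    m=box(P,.50,.67,.03,.39)&(R>G+15)&(G>B+25)&(R>100)
    q=W(c,m,.02); r,e=ribfit(q,(.59,.212),-.03); print('tray rib',len(q),r,e, q.min(0),q.max(0))
    # shelf ribs
    m=box(P,.52,.67,-.345,-.055)&(R>B+5)&(R>125)&(hsv[...,1]<60)
    q=W(c,m,.02); r,e=ribfit(q,(.604,-.2),.055); print('shelf rib',len(q),r,e,q.min(0),q.max(0))
    # walls top plane
    for nm,lo,hi,h,gy in(("shelf",-.37,-.03,.03,0),("tray",.0,.43,.032,1)):
        m=box(P,.49,.69,lo,hi)&(np.abs(P[...,2]-h)<.003)
        q=P[m][:,:2]; print(nm,'wall',len(q),cv2.minAreaRect((q*1000).astype(np.float32)))
    # coins
    m=box(P,.52,.67,-.345,-.055)&(R>B+60)&(hsv[...,1]>90)
    k,l,st,ce=cv2.connectedComponentsWithStats(m.astype(np.uint8))
    for i in range(1,k):
        if st[i,4]>8: print('coin',st[i,4],pix2w(c,*ce[i],z=.0255)[:2].round(4))
    # lifter
    m=box(P,.36,.5,-.12,.1)&(P[...,2]>.05); q=P[m]; print('handle/bridge>50',len(q),cv2.minAreaRect((q[:,:2]*1000).astype(np.float32)),np.median(q[:,2]))
    m=box(P,.36,.5,-.12,.1)&(hsv[...,1]<45)&(R>165)&(P[...,2]<.015); q=W(c,m,.007); print('blades',len(q),cv2.minAreaRect((q*1000).astype(np.float32)))
    m=box(P,.36,.5,-.12,.12)&(hsv[...,1]>70)&(P[...,2]<.012); q=W(c,m,.004); print('pad',len(q),cv2.minAreaRect((q*1000).astype(np.float32)))
    # timer
    m=box(P,.66,.8,-.06,.08)&(P[...,2]>.03); q=P[m]; print('timer>30',len(q),q.mean(0),cv2.minAreaRect((q[:,:2]*1000).astype(np.float32)),q[:,2].max())
    m=box(P,.66,.8,-.04,.06)&(P[...,2]>.01)&(P[...,2]<.02); q=P[m]; print('disc',len(q),cv2.minEnclosingCircle((q[:,:2]*1000).astype(np.float32)))
    u0=cv2.resize(c['image'][(slice(255,330) if n=='scene' else slice(170,205)),(slice(270,340) if n=='scene' else slice(262,305))],None,fx=(8 if n=='top' else 5),fy=(8 if n=='top' else 5),interpolation=cv2.INTER_CUBIC)
    u0=cv2.copyMakeBorder(u0,0,400-u0.shape[0],0,380-u0.shape[1],cv2.BORDER_CONSTANT); img=u0 if n=='top' else np.hstack([img,u0])
cv2.imwrite('pics/timer.png',img)
E
```

```text
== top
tray rib 690 [-0.00231715 -0.0302468 ] 0.001579486949350444 [0.52077932 0.06282164] [0.66487282 0.35813254]
shelf rib 1318 [0.02285346 0.06433634] 0.004523433001368656 [ 0.5196891  -0.34804297] [ 0.66850105 -0.0651795 ]
shelf wall 872 ((606.4380493164062, -211.02743530273438), (151.21620178222656, 322.6129150390625), 3.418539524078369)
tray wall 258 ((593.8897705078125, 209.4970703125), (372.5594787597656, 151.3872833251953), 87.77312469482422)
coin 29 [ 0.6344 -0.2228]
coin 28 [ 0.6315 -0.1902]
coin 30 [ 0.622  -0.1167]
coin 30 [ 0.6216 -0.2991]
coin 32 [ 0.6256 -0.3324]
coin 27 [ 0.6176 -0.0843]
coin 29 [ 0.6012 -0.2248]
coin 30 [ 0.5983 -0.1926]
coin 32 [ 0.5855 -0.0884]
coin 31 [ 0.5898 -0.1208]
coin 30 [ 0.5887 -0.3027]
coin 31 [ 0.5917 -0.3354]
handle/bridge>50 1161 ((455.73956298828125, -49.54303741455078), (89.5593490600586, 102.16727447509766), 4.488964557647705) 1.4406753918100252
blades 219 ((436.45941162109375, 19.773542404174805), (93.99636840820312, 53.010337829589844), 84.04814147949219)
pad 999 ((427.5159912109375, -19.384986877441406), (190.52882385253906, 90.
[... 953 characters left out ...]
[ 0.6286 -0.1882]
coin 46 [ 0.6188 -0.2982]
coin 46 [ 0.6322 -0.2216]
coin 48 [ 0.6223 -0.3309]
handle/bridge>50 227 ((431.1021423339844, -52.862159729003906), (93.56929779052734, 56.376705169677734), 86.40735626220703) 0.05878049255949258
blades 460 ((433.8260498046875, -10.628509521484375), (218.44996643066406, 142.46298217773438), 89.8816146850586)
pad 922 ((435.2882995605469, -16.28937530517578), (197.2135009765625, 105.78271484375), 81.96359252929688)
timer>30 169 [0.7093392  0.00956197 0.03953189] ((696.7120971679688, 11.05413818359375), (72.20382690429688, 135.26988220214844), 0.6641858220100403) 0.04919637308761171
disc 130 ((700.6784057617188, 20.681833267211914), 54.76936721801758)
```

View pics/timer.png

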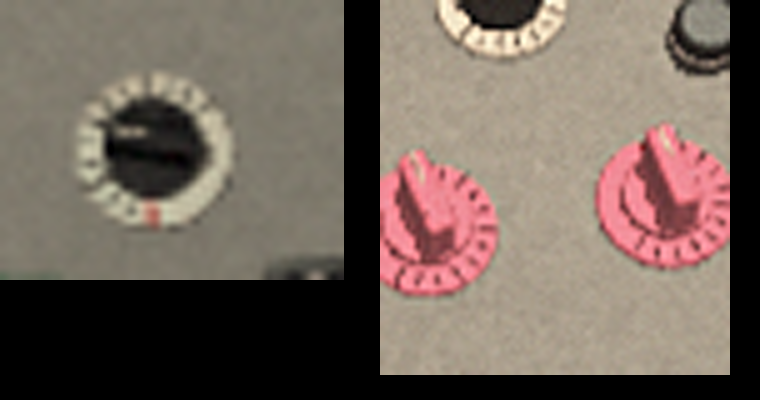

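The timer pointer points left in the top view, about a quarter turn clockwise of the red zero mark at the bottom. Next: refine the ribs and the lifter, and check IK.

```bash
cat >> h.py <<'E'
def rot(th,s):
    "tool down; lifter yaw th; s=+1: tool x along lifter x"
    c,n=np.cos(th),np.sin(th); return np.array([[s*c,s*n,0],[s*n,-s*c,0],[0,0,-1.]])
E
python3 - <<'E'
from fit import *
for n in("top","scene"):
    c=read_camera(n); P=cloud(c); im=c['image'].astype(int); B,G,R=im[...,0],im[...,1],im[...,2]
    hsv=cv2.cvtColor(c['image'],cv2.COLOR_BGR2HSV)
    print("==",n)
    m=box(P,.53,.665,-.345,-.07)&(R>B+12)&(R>125)&(hsv[...,1]<60)
    for q0 in (((.534,.572)),((.645,.665))):
        k=m&box(P,*q0,-.36,-.06); q=W(c,k,.02); print(len(q))
    k=m&(box(P,.534,.572,-.36,-.06)|box(P,.645,.665,-.36,-.06)); q=W(c,k,.02)
    for t in(.06,):
        r,e=ribfit(q,(.607,-.211),t); print('shelf',len(q),r,e)
    m=box(P,.40,.46,-.12,.03)&(R>G+15)&(P[...,2]>.05)&(P[...,2]<.07); q=W(c,m,.059); print('handle',len(q),cv2.minAreaRect((q*1000).astype(np.float32)),q.mean(0), np.median(P[m][:,2]))
    m=box(P,.40,.46,-.12,.03)&(P[...,2]>.042)&(P[...,2]<.07)&(R>150)&(hsv[...,1]<60); q=W(c,m,.049); print('bridge',len(q),cv2.minAreaRect((q*1000).astype(np.float32)),q.mean(0))
for s in(1,-1):
  for p,th in(((.43,-.046,.03),1.46),((.43,-.046,.12),1.46),((.45,-.21,.15),.06),((.50,-.1,.03),.06),((.53,-.3,.03),.06),((.50,.1,.03),-.03),((.50,.3,.03),-.03),((.53,.3,.1),-.03)):
    q=env.inverse_kinematics(np.array(p),rot(th,s)); print(s,p,None if q is None else np.round(q,2))
E
```

```text
== top
157
96
shelf 253 [-0.00214407  0.06195521] 0.0022828068687506847
handle 167 ((428.6033020019531, -56.2999153137207), (91.19940185546875, 19.84674835205078), 84.06430053710938) [ 0.42836648 -0.05905283] 0.05846995007148026
bridge 48 ((433.1315002441406, -12.332688331604004), (9.011209487915039, 52.87131881713867), 83.85913848876953) [ 0.43336475 -0.01247325]
== scene
231
146
shelf 377 [-0.00021597  0.06001999] 0.0032082637234770823
handle 224 ((437.0161437988281, -52.99229431152344), (93.0570068359375, 52.784297943115234), 86.12638854980469) [ 0.43221228 -0.0527874 ] 0.05892524818734407
bridge 43 ((431.97894287109375, -8.522578239440918), (8.60705852508545, 56.824710845947266), 82.62690734863281) [ 0.43143876 -0.0098018 ]
1 (0.43, -0.046, 0.03) [-0.31  0.15  2.03 -0.    0.97 -0.2 ]
1 (0.43, -0.046, 0.12) [-0.31 -0.01  1.97 -0.    1.18 -0.2 ]
1 (0.45, -0.21, 0.15) [-0.61  0.09  1.79 -0.    1.26  0.9 ]
1 (0.5, -0.1, 0.03) [-0.37  0.29  1.84 -0.    1.01  1.14]
1 (0.53, -0.3, 0.03) [-0.66  0.47  1.59 -0.    1.08  0.85]
1 (0.5, 0.1, 0.03) [ 0.03  0.29  1.84 -0.    1.01  1.63]
1 (0.5, 0.3, 0.03) [ 0.39  0.42  1.66 -0.    1.06  1.99]
1 (0.53, 0.3, 0.1) [ 0.37  0.38  1.55 -0.    1.21  1.97]
-1 (0.43, -0.046, 0.03) None
-1 (0.43, -0.046, 0.12) None
-1 (0.45, -0.21, 0.15) [-0.61  0.09  1.79 -0.    1.26 -2.24]
-1 (0.5, -0.1, 0.03) [-0.37  0.29  1.84 -0.    1.01 -2.  ]
-1 (0.53, -0.3, 0.03) [-0.66  0.47  1.59 -0.    1.08 -2.29]
-1 (0.5, 0.1, 0.03) [ 0.03  0.29  1.84 -0.    1.01 -1.51]
-1 (0.5, 0.3, 0.03) [ 0.39  0.42  1.66 -0.    1.06 -1.15]
-1 (0.53, 0.3, 0.1) [ 0.37  0.38  1.55 -0.    1.21 -1.17]
```

Run:
```python
from h import *
th=1.466; p=np.array([.4288,-.0459,.029]); R=rot(th,1)
env.move_gripper(.06,50)
env.goto(p+[0,0,.1],R); env.move_straight(p,v=.1)
print(env.read_ee_pos())
env.move_gripper(0,50); print(env.read_grip_width(),env.read_grasp_force())
env.move_straight(p+[0,0,.08],v=.1)
print(env.read_force())
# move in front of shelf centre rib, blades z .045
sh=np.array([.607,-.2122]); ts=.062; a=np.array([np.cos(ts),np.sin(ts)])
env.goto(np.r_[sh-.215*a,.11],rot(ts,1))
print(env.read_ee_pos(),env.read_time())
from fit import *
for n in("top","scene"):
    c=read_camera(n); cr=c['image'][190:310,240:410] if n=='top' else c['image'][130:280,130:310]
    cr=cv2.resize(cr,(400,int(400*cr.shape[0]/cr.shape[1])),interpolation=cv2.INTER_CUBIC); cr=cv2.copyMakeBorder(cr,0,400-cr.shape[0],0,0,cv2.BORDER_CONSTANT)
    img=cr if n=='top' else np.hstack([img,cr])
cv2.imwrite('pics/grip.png',img)
```

```text
[ 0.42947163 -0.04607941  0.02955028]
0.019462585634184123 49.998502135276794
[-1.24599485 -0.0041352  -1.07798249]
[ 0.3919723  -0.22474304  0.10928211] 7.05
```

View pics/grip.png

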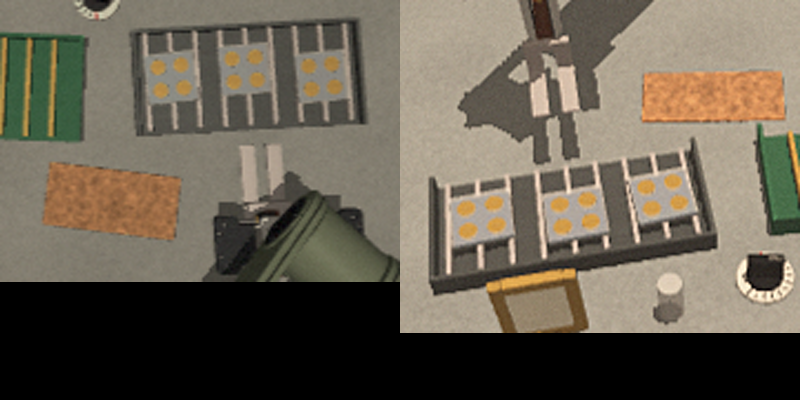

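The spatula is held level. The blades are at about (247,172) and (275,167) in the left half, facing rib 5. Now measure the blades' axis in the hand and the top camera's bias.

```bash
cat >> fit.py <<'E'
def blades(n,ret=False):
    "measured lifter offset relative to TCP-based expectation, using blades seen at their known height"
    c=read_camera(n); P=cloud(c); p=env.read_ee_pos(); R=env.read_ee_rot(); th=np.arctan2(R[1,0],R[0,0])
    z=p[2]-.025+.003; im=c['image'].astype(int)
    L=(P-p)@np.array([[np.cos(th),-np.sin(th),0],[np.sin(th),np.cos(th),0],[0,0,1]]) # lifter dir coordinates, rel TCP
    m=(L[...,0]>.03)&(L[...,0]<.15)&(np.abs(L[...,1])<.045)&(np.abs(P[...,2]-z)<.012)
    q=W(c,m,z)-p[:2]; x=q@[np.cos(th),np.sin(th)]; y=q@[-np.sin(th),np.cos(th)]
    out=[]
    for s in(1,-1):
        k=(y*s>0)&(x>.06)&(x<.105); out.append(np.polyfit(x[k],y[k],1)@[.08,1]); a=np.polyfit(x[k],y[k],1)[0]; out.append(a)
    zz=P[m][:,2]; A=np.c_[x,np.ones(len(x))]; sl=np.linalg.lstsq(A,zz,rcond=None)[0]
    print(n,m.sum(),'yL,slope,yR,slope',np.round(out,4),'mid',round((out[0]+out[2])/2,4),'xmax',round(np.percentile(x,99),4),'(exp .116) z slope',sl[0],'z at tip/root',sl@[.116,1]-.003,sl@[.05,1]-.003,'exp',z-.003)
E
python3 - <<'E'
from fit import *
blades("top"); blades("scene")
E
```

```text
top 313 yL,slope,yR,slope [ 0.0163 -0.0082 -0.0196  0.0105] mid -0.0016 xmax 0.1153 (exp .116) z slope -0.013859097501874838 z at tip/root 0.08387432834896076 0.0847890287840845 exp 0.08469667659496086
scene 349 yL,slope,yR,slope [ 0.0194  0.0128 -0.0165  0.0169] mid 0.0015 xmax 0.116 (exp .116) z slope -0.05071464696722966 z at tip/root 0.08419698108914674 0.0875441477889839 exp 0.08480942092772492
```

Top and scene biases are −1.6 mm and +1.5 mm in y, so the two-camera averages are right. Carry the first holder, with force checks during insertion.

```bash
cat > carry.py <<'E'
from fit import *
SH=(np.array([.607,-.2121]),.062); TR=(np.array([.5938,.2106]),-.034)
def pose(F,x,y,z):
    o,t=F; return np.r_[o+np.array([[np.cos(t),-np.sin(t)],[np.sin(t),np.cos(t)]])@[x,y],z+.025],rot(t,1)
def to_local(F,p):
    o,t=F; return np.array([[np.cos(t),np.sin(t)],[-np.sin(t),np.cos(t)]])@(np.asarray(p)[:2]-o)
def go(F,x,y,z,v): 
    p,R=pose(F,x,y,z); env.move_straight(p,v=v,frame=R)
def holders(n="top",z=.0255):
    c=read_camera(n); P=cloud(c); im=c['image'].astype(int); B,R=im[...,0],im[...,2]
    hsv=cv2.cvtColor(c['image'],cv2.COLOR_BGR2HSV); o=[]
    b=np.array([-.0014,.0014]) if n=='top' else np.array([.0014,-.0014])
    for F,w in((SH,.155),(TR,.177)):
        L=(P[...,:2]-F[0])@np.array([[np.cos(F[1]),-np.sin(F[1])],[np.sin(F[1]),np.cos(F[1])]])
        m=(np.abs(L[...,0])<.068)&(np.abs(L[...,1])<w)&(P[...,2]<.05)&(R>B+60)&(hsv[...,1]>90)
        k,l,st,ce=cv2.connectedComponentsWithStats(m.astype(np.uint8))
        for i in range(1,k):
            if st[i,4]>15 and max(st[i,2],st[i,3])<13: o.append((F is TR,*to_local(F,pix2w(c,*ce[i],z=z)[:2]+b).round(4)))
    return o
def take(hx,y):
    go(SH,-.215,y,.045,.2); go(SH,-.215,y,.010,.1)
    go(SH,-.15,y,.010,.06); f0=np.array(env.read_force())
    for x in np.linspace(-.14,hx-.080,6):
        go(SH,x,y,.010,.05); f=np.array(env.read_force())-f0
        if np.linalg.norm(f)>3: print('FORCE',x,f); return False
    print('in',f); go(SH,hx-.080,y,.024,.03); go(SH,hx-.080,y,.07,.06); print('lift',np.array(env.read_force())-f0); return True
def put(y,dx=0):
    o,t=SH; p=env.read_ee_pos()
    go(TR,-.080+dx,y,.07,.11); go(TR,-.080+dx,y,.026,.06); go(TR,-.080+dx,y,.010,.02); env.pause(.2)
    go(TR,-.21,y,.010,.06); go(TR,-.21,y,.06,.1)
E
python3 - <<'E'
from carry import *
if take(.0021,.108):
    c=read_camera("scene"); cv2.imwrite('pics/lift0.png',cv2.resize(c['image'][110:290,120:360],(720,540),interpolation=cv2.INTER_CUBIC))
print(env.read_time(),env.read_ee_pos())
E
```

```text
in [-0.52533541 -1.17042817  0.08012599]
lift [-0.57831845  0.07156078 -1.07831116]
13.6417 [ 0.52203673 -0.10894478  0.09444913]
```

View pics/lift0.png

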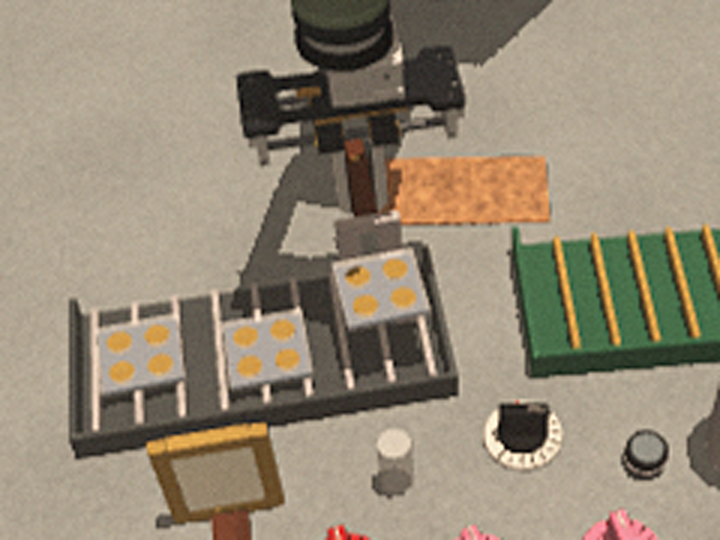

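The holder is on the spatula, level, at (383,285). Carry it to the tray.

Run:
```python
from carry import *
put(.108); print(env.read_time(),env.read_force())
blades("top");blades("scene")
for n in("top","scene"):
    print(n,*holders(n),sep='\n')
```

```text
22.7083 [-0.98814186 -0.3792281  -3.39380262]
top 304 yL,slope,yR,slope [ 0.0159  0.0013 -0.0199 -0.0223] mid -0.002 xmax 0.1161 (exp .116) z slope -0.0029911277316081574 z at tip/root 0.05975341613706432 0.05995083056735047 exp 0.05931945886467443
scene 324 yL,slope,yR,slope [ 0.0188  0.0236 -0.0172  0.0167] mid 0.0008 xmax 0.116 (exp .116) z slope -0.04661277104085241 z at tip/root 0.058506486378023435 0.061582929266719696 exp 0.059042781394246756
top
(False, np.float64(0.0258), np.float64(-0.0103))
(False, np.float64(0.0243), np.float64(0.0215))
(False, np.float64(0.0078), np.float64(-0.0863))
(False, np.float64(0.0098), np.float64(-0.1197))
(False, np.float64(-0.0078), np.float64(-0.0115))
(False, np.float64(-0.0088), np.float64(0.0215))
(False, np.float64(-0.0252), np.float64(-0.0878))
(False, np.float64(-0.0242), np.float64(-0.1206))
(True, np.float64(0.0502), np.float64(0.1438))
(True, np.float64(0.0516), np.float64(0.107))
(True, np.float64(0.0179), np.float64(0.0952))
(True, np.float64(0.0157), np.float64(0.1286))
(True, np.float64(-0.0169), np.float64(0.1264))
(True, np.flo
[... 206 characters left out ...]
256), np.float64(-0.0892))
(False, np.float64(-0.0073), np.float64(-0.0128))
(False, np.float64(-0.0242), np.float64(-0.1222))
(False, np.float64(0.0244), np.float64(0.0211))
(False, np.float64(0.0077), np.float64(-0.0881))
(False, np.float64(0.0256), np.float64(-0.0124))
(False, np.float64(0.009), np.float64(-0.1209))
(True, np.float64(-0.0492), np.float64(0.1405))
(True, np.float64(-0.0474), np.float64(0.1048))
(True, np.float64(-0.0155), np.float64(0.1258))
(True, np.float64(-0.0139), np.float64(0.0924))
(True, np.float64(0.0173), np.float64(0.1275))
(True, np.float64(0.0189), np.float64(0.0946))
(True, np.float64(0.0521), np.float64(0.1409))
(True, np.float64(0.0534), np.float64(0.1051))
```

Holder0 lies at tray (0.001, 0.110). Next holder1, then holder2.

Run:
```python
from carry import *
go(SH,-.215,0,.07,.2)
if take(.0085,.0):
    put(0)
    print(env.read_time(),env.read_force())
    for n in("top","scene"): print(n,*[(bool(a),float(b),float(d)) for a,b,d in holders(n)],sep='\n')
```

```text
in [ 0.35821317  0.7102471  -0.26871768]
lift [ 0.4091582  -0.26927577 -0.60659566]
40.9 [-0.17857295  0.12862504 -2.01112212]
top
(False, 0.0078, -0.0863)
(False, 0.0098, -0.1197)
(False, -0.0249, -0.0878)
(False, -0.0242, -0.1206)
(True, 0.0502, 0.1438)
(True, 0.052, 0.1072)
(True, 0.0511, 0.0359)
(True, 0.0518, -0.0013)
(True, 0.0183, 0.0952)
(True, 0.0155, 0.1283)
(True, 0.0158, 0.022)
(True, 0.0169, -0.0106)
(True, -0.0169, 0.1264)
(True, -0.0147, 0.0934)
(True, -0.0177, 0.0217)
(True, -0.0162, -0.0116)
(True, -0.0527, 0.1436)
(True, -0.0537, 0.1069)
(True, -0.0519, 0.0358)
(True, -0.0538, -0.0003)
scene
(False, -0.0251, -0.0894)
(False, -0.0243, -0.1222)
(False, 0.0077, -0.0881)
(False, 0.0092, -0.121)
(True, -0.0468, 0.1049)
(True, -0.0485, 0.1404)
(True, -0.0473, 0.0329)
(True, -0.0464, -0.003)
(True, -0.0155, 0.1258)
(True, -0.0139, 0.0924)
(True, -0.0152, -0.0124)
(True, -0.0156, 0.0205)
(True, 0.0173, 0.1277)
(True, 0.0172, 0.0216)
(True, 0.0189, 0.0946)
(True, 0.0179, -0.0119)
(True, 0.0522, 0.1406)
(True, 0.0536, 0.1049)
(True, 0.0505, 0.0333)
(True, 0.0521, -0.0027)
```

Run:
```python
from carry import *
go(SH,-.215,-.1,.07,.2)
if take(-.008,-.107):
    put(-.108)
    print(env.read_time(),env.read_force())
    for n in("top","scene"): print(n,*[(bool(a),float(b),float(d)) for a,b,d in holders(n) if not a or abs(b)<.04],sep='\n')
    c=read_camera("top"); cv2.imwrite('pics/packed.png',cv2.resize(c['image'][160:310,140:420],(784,420),interpolation=cv2.INTER_CUBIC))
```

```text
in [-0.95256066 -0.13041585 -0.65504653]
lift [-0.34746324 -0.19278352 -2.07617363]
58.6167 [ 0.09879505  0.2587595  -1.52885647]
top
(True, 0.0275, 0.0281)
(True, 0.0186, 0.1)
(True, 0.0247, 0.0613)
(True, 0.0156, 0.1332)
(True, 0.0161, -0.0874)
(True, 0.0174, -0.1211)
(True, -0.0047, 0.0256)
(True, -0.0162, 0.1306)
(True, -0.0144, 0.0986)
(True, -0.0086, 0.0579)
(True, -0.0169, -0.0891)
(True, -0.0151, -0.1223)
scene
(True, -0.0151, 0.1302)
(True, -0.0135, 0.0973)
(True, -0.0163, -0.0899)
(True, -0.0042, 0.0246)
(True, -0.0071, 0.0576)
(True, -0.0151, -0.1232)
(True, 0.018, 0.1326)
(True, 0.0194, 0.0994)
(True, 0.026, 0.0605)
(True, 0.0165, -0.0887)
(True, 0.0285, 0.0272)
(True, 0.018, -0.1221)
```

View pics/packed.png

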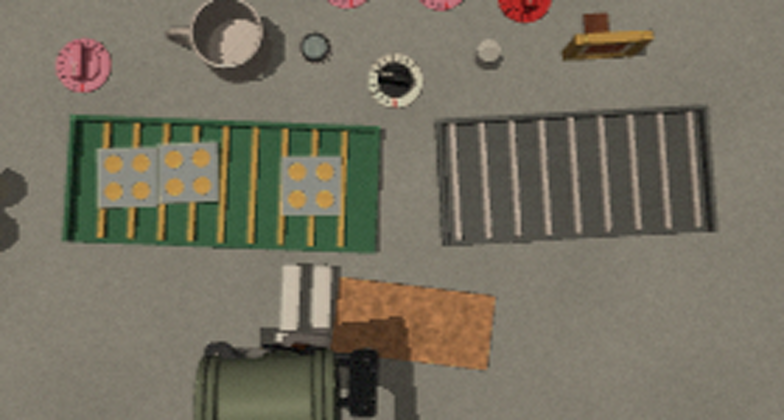

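All three are in the tray. In the crop, the middle one (188,173) has been knocked about 38 mm, up against the left one (127,177). The third is at (312,186). Check their flatness from depth, and put the spatula back if good.

Run:
```python
from carry import *
ok=True
for n in("top","scene"):
    P=cloud(read_camera(n)); 
    L=(P[...,:2]-TR[0])@np.array([[np.cos(TR[1]),-np.sin(TR[1])],[np.sin(TR[1]),np.cos(TR[1])]])
    for hx,hy in((.001,.1155),(.0102,.043),(.0005,-.1055)):
        m=(abs(L[...,0]-hx)<.03)&(abs(L[...,1]-hy)<.03)&(P[...,2]<.06)
        A=np.c_[L[m]-[hx,hy],np.ones(m.sum())]; s=np.linalg.lstsq(A,P[m][:,2],rcond=None)[0]; print(n,s.round(4)); ok&=np.hypot(*s[:2])<.05
if 1:
    th=1.466; p=np.array([.4290,-.0460,.09]); R=rot(th,1)
    go(TR,-.21,-.108,.09,.1)
    env.goto(p+[0,0,.03],R); env.move_straight(p,v=.1); env.move_straight(np.r_[p[:2],.036],v=.05); f0=env.read_force()[2]
    for z in(.034,.032,.031,.030,.0295,.029):
        env.move_straight(np.r_[p[:2],z],v=.02); f=env.read_force()[2]-f0; print(z,round(f,2))
        if f>1.2: break
    env.move_gripper(.05); env.move_straight(p+[0,0,.06],v=.1); print(env.read_time())
    env.movej([.6,*env.read_q()[1:]])
    for n in("top","scene"):
        c=read_camera(n); P=cloud(c); im=c['image'].astype(int); Rr=im[...,2]; hsv=cv2.cvtColor(c['image'],cv2.COLOR_BGR2HSV)
        m=box(P,.40,.46,-.12,.03)&(P[...,2]>.042)&(P[...,2]<.07)&(Rr>150)&(hsv[...,1]<60); q=W(c,m,.049); print('bridge',len(q),cv2.minAreaRect((q*1000).astype(np.float32)),q.mean(0))
        # timer bar and dial
        m=box(P,.69,.76,-.03,.05)&(P[...,2]>.034)&(P[...,2]<.05); q=P[m]; print('bar',len(q),q.mean(0),cv2.minAreaRect((q[:,:2]*1000).astype(np.float32)))
        m=box(P,.66,.8,-.06,.08)&(Rr>170)&(P[...,2]<.02); q=W(c,m,.006); print('dial',len(q),cv2.minEnclosingCircle((q*1000).astype(np.float32)),cv2.minAreaRect((q*1000).astype(np.float32)))
        cr=c['image'][172:202,265:305] if n=='top' else c['image'][235:275,270:320]
        cr=cv2.resize(cr,(400,int(400*cr.shape[0]/cr.shape[1])),interpolation=cv2.INTER_CUBIC)
        cr=cv2.copyMakeBorder(cr,0,400-cr.shape[0],0,0,cv2.BORDER_CONSTANT); img=cr if n=='top' else np.hstack([img,cr])
    cv2.imwrite('pics/timer2.png',img)
```

```text
top [0.0006 0.0039 0.0274]
top [0.0156 0.0037 0.0275]
top [ 0.008  -0.0119  0.0273]
scene [-0.1012 -0.0077  0.0272]
scene [-0.0975 -0.0021  0.0272]
scene [-0.1174 -0.0153  0.0269]
0.034 0.11
0.032 -0.97
0.031 0.63
0.03 -0.02
0.0295 0.24
0.029 0.54
66.1583
bridge 51 ((433.1259765625, -12.451057434082031), (9.72339153289795, 52.788639068603516), 84.49248504638672) [ 0.43259379 -0.01269276]
bar 51 [0.72152983 0.00312365 0.04335706] ((721.78271484375, 2.987651824951172), (41.04906463623047, 14.483386039733887), 81.79589080810547)
dial 97 ((722.888427734375, 3.4176220893859863), 32.386695861816406) ((723.6016235351562, 2.8458919525146484), (62.45502853393555, 61.818931579589844), 0.34736382961273193)
bridge 45 ((432.0273742675781, -8.537649154663086), (8.589592933654785, 56.924625396728516), 82.62690734863281) [ 0.43247018 -0.0097475 ]
bar 108 [0.72361103 0.00570264 0.04298135] ((721.3690185546875, 5.069219589233398), (40.26503372192383, 15.970416069030762), 81.90460968017578)
dial 1313 ((736.56005859375, 9.75643539428711), 94.66998291015625) ((732.413818359375, 9.62790298461914), (139.53111267089844, 141.59971618652344), 89.8796157836914)
```

View pics/timer2.png

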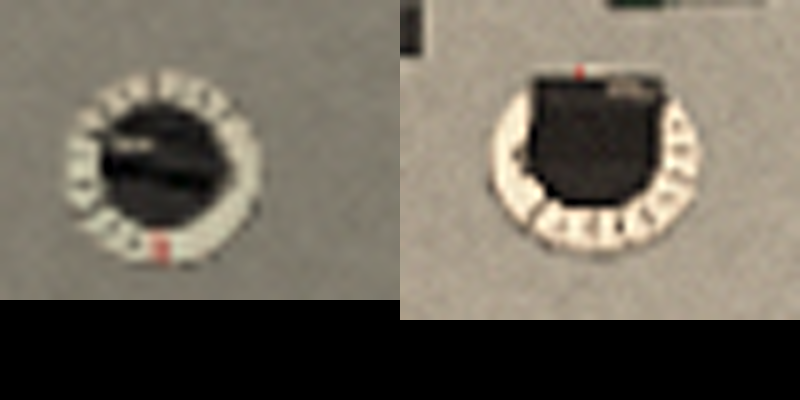

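Top crop: bar centred on the dial at (162,165), pointer line at the left (130,145), red zero at (162,250). So I turn anticlockwise by about 1.68 rad.

Run:
```python
from carry import *
th=1.43; p=np.array([.7215,.004,.0185])
end=1.43+1.75
for s in(1,-1):
    try: print(s,env.inverse_kinematics(p,rot(th,s)),env.inverse_kinematics(p,rot(end,s)))
    except Exception as e: print(e)
s=1
env.move_gripper(.045,15)
env.goto(p+[0,0,.12],rot(th,s)); env.move_straight(p,v=.08); print('f',env.read_force())
env.move_gripper(0,15); print(env.read_grip_width(),env.read_grasp_force(),env.read_force(),env.read_torque())
t0=np.array(env.read_torque())
a=th
while a<end:
    a=min(a+.12,end) if a<th+1.4 else a+.04
    env.goto(p,rot(a,s)); R=env.read_ee_rot(); t=np.array(env.read_torque())-t0
    print(round(a-th,2),'act',round(np.unwrap([th,np.arctan2(R[1,0],R[0,0])])[1]-th,3),t.round(3)[2],env.read_force().round(1))
    if abs(t[2])>.35: print('stop'); break
env.pause(.3)
```

```text
1 [-1.14213587e-01  6.86330714e-01  1.26829980e+00 -4.44089210e-16
  1.18696214e+00  2.65827395e-02] [-1.14213587e-01  6.86330714e-01  1.26829980e+00 -4.44089210e-16
  1.18696214e+00 -1.72341726e+00]
-1 None [-1.14213587e-01  6.86330714e-01  1.26829980e+00 -4.44089210e-16
  1.18696214e+00  1.41817539e+00]
f [-0.41015318 -0.12383889  0.62074835]
0.013988944159230287 14.950748831033707 [ 1.91522465 -0.0887967  -1.10978205] [-0.11496938 -0.29365554 -0.00430248]
0.12 act 0.117 0.054 [ 2.2 -0.2 -1.3]
0.24 act 0.235 -0.033 [ 3.7 -0.8 -2.3]
0.36 act 0.355 0.011 [ 5.4 -0.2 -3.5]
0.48 act 0.475 -0.002 [ 5.2 -0.  -3.5]
0.6 act 0.595 0.03 [ 5.7 -0.8 -2.8]
0.72 act 0.715 0.03 [ 6.1  0.1 -2.2]
0.84 act 0.835 0.013 [ 6.1  0.2 -2.4]
0.96 act 0.955 0.022 [ 6.   0.7 -3. ]
1.08 act 1.075 -0.034 [ 6.2  0.3 -3.2]
1.2 act 1.195 0.022 [ 6.7  0.  -4.5]
1.32 act 1.315 -0.012 [ 7.3  0.5 -3.4]
1.44 act 1.435 0.001 [ 7.4  0.9 -4.7]
1.48 act 1.475 0.021 [ 6.   0.4 -4. ]
1.52 act 1.515 0.046 [ 6.7  0.  -3.7]
1.56 act 1.555 -0.057 [ 7.2  0.5 -4.3]
1.6 act 1.595 -0.002 [ 7.2  0.6 -5.2]
1.64 act 1.635 0.024 [ 6.7  0.5 -3.8]
1.68 act 1.675 0.028 [ 6.2  1.2 -3.8]
1.72 act 1.714 -0.144 [ 6.6  0.8 -3.6]
1.76 act 1.754 -0.271 [ 6.7  1.4 -3.7]
```

The stop is felt at about 1.69 rad. Release, retreat and check everything.

Run:
```python
from carry import *
env.move_gripper(.04); p=env.read_ee_pos(); env.move_straight(p+[0,0,.13],v=.12)
env.movej([1.024,.207,1.542,0,1.393,-.15])
for n in("top","scene"):
    c=read_camera(n); P=cloud(c); im=c['image'].astype(int); Rr=im[...,2]; hsv=cv2.cvtColor(c['image'],cv2.COLOR_BGR2HSV)
    m=box(P,.69,.76,-.03,.05)&(P[...,2]>.034)&(P[...,2]<.05); q=P[m]; print('bar',len(q),cv2.minAreaRect((q[:,:2]*1000).astype(np.float32)))
    m=box(P,.36,.5,-.12,.08)&(P[...,2]>.042)&(P[...,2]<.07)&(Rr>150)&(hsv[...,1]<60); q=W(c,m,.049); print('bridge',len(q),cv2.minAreaRect((q*1000).astype(np.float32)))
    print(*[(float(b),float(d)) for a,b,d in holders(n) if abs(b)<.045])
    if n=="top": cv2.imwrite('pics/end.png',cv2.resize(c['image'][145:305,115:435],(800,400),interpolation=cv2.INTER_CUBIC))
print(env.read_time())
```

```text
bar 54 ((721.4053344726562, 2.915520191192627), (40.892696380615234, 13.424005508422852), 0.34752213954925537)
bridge 49 ((433.1498718261719, -12.245746612548828), (9.732057571411133, 52.715702056884766), 85.0141830444336)
(0.0275, 0.0281) (0.0186, 0.1) (0.0247, 0.0613) (0.0156, 0.1332) (0.016, -0.0875) (0.0175, -0.1208) (-0.0047, 0.0256) (-0.0162, 0.1306) (-0.0144, 0.0986) (-0.0086, 0.0579) (-0.0166, -0.089) (-0.0151, -0.1223)
bar 95 ((721.7897338867188, 5.504693984985352), (14.345227241516113, 42.46290969848633), 87.81343078613281)
bridge 43 ((432.0273742675781, -8.537649154663086), (8.589592933654785, 56.924625396728516), 82.62690734863281)
(-0.0403, 0.0333) (-0.0436, 0.0689) (-0.0447, -0.0736) (-0.0151, 0.1302) (-0.0135, 0.0975) (-0.0161, -0.0895) (-0.0039, 0.0245) (-0.0071, 0.0576) (-0.0149, -0.123) (0.018, 0.1326) (0.0194, 0.0994) (0.026, 0.0605) (0.0162, -0.0889) (0.0285, 0.0272) (0.018, -0.1221)
82.025
```

View pics/end.png

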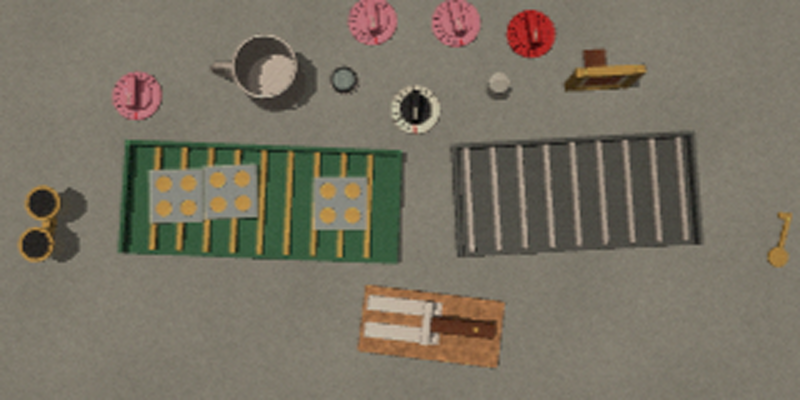

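The final view shows the knob (414,110) pointing at its red zero mark, the three holders flat in the tray at (175,196), (231,192) and (341,203), and the spatula on its pad (430,327). The bystanders are in place.

```bash
python3 -c "
from station import env
print(env.finish_job())"
```

```text
the job is handed in; nothing more can be done
None
```

I handed the job in after about 82 s on the robot's clock. All three coin holders lie flat on the tray's brass ribs, the timer is back at its zero stop and the spatula is on its pad. The middle holder was knocked about 38 mm along the ribs after I had placed it, and it now sits right beside its neighbour, still within limits.

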